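# Put the gauges back in their storage inserts

### The job

Measuring is done, so put the gauges away: lay each of the two steel setting rings flat in the round pocket of its own size, lay the V-block, groove up, lengthwise in the rectangular empty pocket, and stack the loose 1-2-3 block squarely on its twin, which already lies in its insert and stays there. Lower every piece gently onto its place, never dropping it, and leave the caliper and the dial indicator where they are.

Things in the scene. Friction and masses are not known exactly. Their poses are not given: they have to be found in the camera images.
- ring_large: the larger setting ring: bright steel ring with a darker knurled band round its outside, lying flat, outside diameter 63 mm, bore 40 mm, 24 mm high, 0.35 kg, loose. Origin: on its axis at its underside; z up.
- ring_small: the smaller setting ring: bright steel ring with a darker knurled band round its outside, lying flat, outside diameter 45 mm, bore 20 mm, 24 mm high, 0.24 kg, loose. Origin: on its axis at its underside; z up.
- vee_block: V-block of steel, 60 mm long (its x), 45 mm wide (y), 40 mm high, 0.62 kg, loose, standing groove up: a 90 degree groove 30 mm wide and 15 mm deep runs along x in its top, and each of its two long flat sides has a dark clamp groove 5 mm deep, 12 to 18 mm above the underside. Grip it across y by the flat sides above that. Origin: centre of its underside; z up.
- block: the loose 1-2-3 block: rectangular steel block with dark drilled holes, 76 mm (its x) by 51 mm (y), lying flat, 25.4 mm high, 0.6 kg. It starts on the bare bench. Origin: centre of its underside; z up.
- twin: the twin 1-2-3 block, the same in size and look (76 x 51 x 25.4 mm, long side along x), lying flat from the start in the pocket of the fourth black insert (106 x 106 mm, 11 mm high, about 3 mm of play all round), its underside 5 mm and its top 30.4 mm above the bench. It is loose and must stay where it is; the other block goes on top of it, long side along long side. Origin: centre of its underside; z up.
- insert_large: the large ring's insert: square block of hard charcoal-black plastic, 106 x 106 mm, 11 mm high, fixed on the bench, with one 6 mm deep pocket in the middle of its top; the pocket's floor is blue and lies 5 mm above the bench. Origin: centre of its underside, below the pocket's centre; z up. The pocket is round, 79 mm in diameter.
- insert_small: the small ring's insert: square block of hard charcoal-black plastic, 106 x 106 mm, 11 mm high, fixed on the bench, with one 6 mm deep pocket in the middle of its top; the pocket's floor is blue and lies 5 mm above the bench. Origin: centre of its underside, below the pocket's centre; z up. The pocket is round, 61 mm in diameter (too small for the large ring).
- insert_vee: the V-block's insert: square block of hard charcoal-black plastic, 106 x 106 mm, 11 mm high, fixed on the bench, with one 6 mm deep pocket in the middle of its top; the pocket's floor is blue and lies 5 mm above the bench. Origin: centre of its underside, below the pocket's centre; z up. The pocket is a rectangle, 76 mm along the insert's x and 61 mm along its y; the V-block's length goes along the 76 mm.
- caliper: bystander: digital caliper lying on the bench to the robot's left, steel beam 235 mm long with a black display body, up to 13 mm high. Origin: under the middle of the beam. Leave it alone.
- indicator: bystander: dial indicator lying on its back on the bench to the robot's right, round white face with black rim, 57 mm in diameter, 23 mm high, with a thin stem 45 mm long. Origin: under the centre of the dial. Leave it alone.

How it is judged (in metres and radians):
At the end, for the whole second after the job is handed in: Rings and V-block flat on the floors of their own pockets (height within 2 mm, centres within 13 mm, tilt below 0.06 rad), V-block lengthwise within 0.35 rad; block flat on its twin (centres within 10 mm, sides within 0.17 rad), twin flat and moved under 10 mm; all released, at rest (horizontal distance between ring_large and insert_large below 0.013 m and z of ring_large in the frame of insert_large between 0.002 and 0.0068 m and angle between each of ring_large, ring_small, vee_block, block, twin's own z axis and vertical below 0.06 rad and linear speed of each of ring_large, ring_small, vee_block, block below 0.02 m/s and angular speed of each of ring_large, ring_small, vee_block, block below 0.2 rad/s and horizontal distance between ring_small and insert_small below 0.013 m and z of ring_small in the frame of insert_small between 0.002 and 0.0068 m and horizontal distance between vee_block and insert_vee below 0.013 m and z of vee_block in the frame of insert_vee between 0.002 and 0.0068 m and angle between the x axis of vee_block and the x axis of insert_vee, either way round below 0.35 rad and horizontal distance between block and twin below 0.01 m and z of block in the frame of twin between 0.023 and 0.028 m and angle between the x axis of block and the x axis of twin, either way round below 0.17 rad and distance of twin from where it was at the start of the episode below 0.01 m); the robot touches nothing.
It fails at once if a gauge is dropped (moves faster than 0.7 m/s, the speed of a 25 mm fall, with no finger on it) ((linear speed of ring_large above 0.7 m/s and contact force between the fingers and ring_large below 0.05 N) or (linear speed of ring_small above 0.7 m/s and contact force between the fingers and ring_small below 0.05 N) or (linear speed of vee_block above 0.7 m/s and contact force between the fingers and vee_block below 0.05 N) or (linear speed of block above 0.7 m/s and contact force between the fingers and block below 0.05 N)).
It fails at once if the caliper is pushed more than 20 mm (distance of caliper from where it was at the start of the episode above 0.02 m).
It fails at once if the dial indicator is pushed more than 20 mm (distance of indicator from where it was at the start of the episode above 0.02 m).
It also fails if it takes over 99 s, if anything falls off the work surface, if the arm or the gripper's body presses on something with over 40 N, if the wrist force passes 120 N, or if a joint passes its speed limit or range.

### The arm

A 6-joint arm with a two-finger parallel gripper is mounted at the origin on the work surface. World frame = base frame: x ahead of the robot, y to its left, z up, the work surface at z = 0. Lengths are in mm, angles in rad, forces in N, time in s.
With the tool pointing down it reaches from about 350 to 975 mm from the base axis. Payload 7.1 kg.
Tool frame: the origin (TCP) lies at the very end of the fingers, on their centre line; the grasp point (between the pads) lies 19 mm behind it (ctrl.tcp_to_grasp is the distance from the TCP to the grasp point, in mm); z points along the fingers, x is the direction in which the jaws open and shut, and the axes are right-handed (so a half turn about z gives the same grasp; the last joint's range is limited). The gripper opens to 88 mm and grips with 3 to 60 N. Pads are 20 mm wide; open, the fingers measure 115 mm over their backs; the gripper's body (75 mm by 178 mm) begins 61 mm behind the grasp point.
Start: joints at [1.313, 0.423, 1.63, -0, 1.089, -0.019], TCP at [147.804, 607.255, 222.675] pointing down, gripper open.
Joint ranges: [-3, 3], [-0.9, 2.11], [0.09, 2.58], [-1.31, 4.45], [0.11, 2.69], [-2.54, 2.54]. Speed limits (rad/s): [2.39, 2.39, 3.01, 3.14, 3.14, 3.14].

### API

Orientations are given as a rotation vector (axis times angle).
In Python, from workcell import get_obs, viewer, ctrl, masks_of gives the robot as it stands. The module is installed in compiled form; this text tells all that it offers.
- The arm moves only by the shell command python3 -m inch 'ROWS'. ROWS is JSON, a list of rows, each an object of numbers: "tx", "ty", "tz": the shift along the tool's x, y, z in cm; "ax", "ay", "az": the turn, a rotation vector about the tool's x, y, z in degrees; "jaw": the opening, from 0 (shut) to 1 (fully open). In form: [{"tx": .., "ty": .., "tz": .., "ax": .., "ay": .., "az": .., "jaw": ..}, ...]. A call has 1 to 12 rows; each row shifts and turns the commanded pose from where the row before left it, along the tool's axes as they then stand; what a row does not reach is not made up. A row lasts 1/8 s, in which the tool goes at most 62.5 mm and 10.7 degrees, less where a joint would pass 70% of its speed; a pose out of reach is approached as far as the arm can. A call is refused whole if a number of a shift passes 6.25 or a number of a turn 10.7, either way. A call with a gripper value outside its range is refused whole. The fingers move at their own pace and stop on an object; the grip force is fixed at half the most. Time passes only in rows, so rows that do not move let the fingers close. It gives the time, the measured TCP pose, the force and the opening at its end, in the units of the state.
- get_obs(): the state, without advancing time (a new reading comes with each control period).
- viewer.get_image(name): name is "scene" or "top" or "wrist"; returns (picture, depth): 480x640x3 uint8, red, green, blue; 480x640 float32, mm along the optical axis (not along the pixel's ray), 0 where there is no reading.
- viewer.get_calibration(name): a dict with "fx", "fy", "cx", "cy" (pixels), "rvec" (rotation vector, rad) and "tvec" (3), from world to camera coordinates, as OpenCV has them. Camera axes: x right, y down, z forward; pixel columns grow to the right and rows downward; lengths in mm; the calibration is good to about 2 mm. A picture is of the moment at which its call begins: read the wrist's pose just before it. get_calibration takes no time and is no camera call; for the wrist camera it gives the pose at the moment of the call.
- ctrl.close_job(): hands the job in, once; it reports no verdict.
Trained networks look in the newest picture that a camera, given by its name, has taken for a name from the list of things; names that differ only in an ending like _2 or _b are one class to them, and where a whole thing is asked for, a point or a joint stands for the part that bears it (a point fixed in the world has none). Each returns a list of dicts, best first, with "score" (0 to 1); they miss things now and then, are a little off and sometimes report something else, mostly with a low value. They report only what shows in the picture. A call takes as long as a camera call.
- masks_of(camera, thing): "pixels" (480x640 bool, what is visible of it) and "location" ([column, row] in pixels, amid what is visible of it).
The state is a dict: "t": time; "qpos": joint angles; "qvel": joint speeds; "joint_torque": joint torques, N m; "ee_pos": TCP position; "orientation": TCP orientation; "ft_force": force on the tool from outside, world axes, zero at the start; "moment": the same for the moment, N m; "width": finger opening in mm.
Only numpy, scipy, OpenCV 4.12 (cv2) and the standard library are available. Lean on these libraries where they do the work, as an engineer would, in place of code of your own. Each camera call takes 0.05 s, during which the arm holds its last target. There are 200 camera calls.

## Working session

There is one attempt and no reset: what is moved stays moved. The work goes in short steps, Python scripts to look and compute and a shell command to move; the robot and the scene stay as the last step left them, time stands still between calls to the robot, and variables do not carry over. Pictures are saved under pics/ and viewed, about 12 in all and at most 16, crops included, and the job is handed in when it is done.

```bash
mkdir -p pics
cat > h.py <<'E'
import numpy as np, cv2
from workcell import get_obs, viewer, ctrl, masks_of
def cal(n):
    c=viewer.get_calibration(n); R=cv2.Rodrigues(np.array(c["rvec"],float))[0]; return c,R,np.array(c["tvec"],float)
def shot(n,f=None):
    C=cal(n); p,d=viewer.get_image(n)
    if f: cv2.imwrite("pics/"+f,p[:,:,::-1])
    return p,d,C
def cloud(d,C,m=None):
    c,R,t=C; m=(d>0) if m is None else m&(d>0); v,u=np.nonzero(m); z=d[v,u]
    return (np.c_[(u-c["cx"])*z/c["fx"],(v-c["cy"])*z/c["fy"],z]-t)@R
def ray(uv,z,C):
    c,R,t=C; d=R.T@np.array([(uv[0]-c["cx"])/c["fx"],(uv[1]-c["cy"])/c["fy"],1]); o=-R.T@t; return o+d*(z-o[2])/d[2]
E
python3 - <<'E'
from h import *
np.set_printoptions(precision=1,suppress=True)
for n in("top","scene"):
    p,d,C=shot(n,n+"0.png")
    print(n,-C[1].T@C[2])
    for th in "ring_large ring_small vee_block block twin insert_large insert_small insert_vee caliper indicator".split():
        for r in masks_of(n,th)[:2]:
            P=cloud(d,C,r["pixels"]); 
            if len(P)<20: continue
            zt=np.percentile(P[:,2],90); T=P[P[:,2]>zt-4]
            q=cv2.minAreaRect(T[:,:2].astype(np.float32))
            print(th,round(r["score"],2),[int(x) for x in r["location"]],"ztop",round(zt,1),"rect",np.round(q[0],1),np.round(q[1],1),round(q[2],1),"zmin",P[:,2].min())
o=get_obs(); print(o)
E
```

```text
top [ 467.5    7.  1247.3]
ring_large 0.77 [355, 285] ztop 27.0 rect [451.2 -71.4] [58.3 60.2] 46.1 zmin -3.2037566654016896
ring_small 0.77 [292, 266] ztop 26.9 rect [471.7  77.3] [41.5 41.4] 45.9 zmin -5.165515211877281
ring_small 0.56 [235, 226] ztop 13.5 rect [596.7 235.8] [106.1 106.5] 3.5 zmin -5.494203877592284
vee_block 0.75 [221, 278] ztop 41.2 rect [445.  258.8] [59.7 45.7] 41.4 zmin -5.595211443368878
block 0.92 [411, 284] ztop 28.2 rect [ 444.5 -245.4] [50.8 75.4] 77.5 zmin -3.695441419636606
twin 0.81 [286, 212] ztop 33.1 rect [626.2  88.3] [75.8 48.4] 1.2 zmin 0.32957544278551476
insert_large 0.97 [352, 209] ztop 13.0 rect [636.6 -87.1] [106.2 106.1] 9.3 zmin -4.089804650590704
insert_small 0.84 [405, 223] ztop 13.7 rect [ 611.5 -232.4] [106.1 106.7] 4.8 zmin -2.641144500241836
insert_vee 0.58 [235, 228] ztop 13.5 rect [596.7 235.8] [106.1 106.5] 3.5 zmin -4.345941421072231
caliper 0.76 [157, 254] ztop 14.7 rect [473.7 450.1] [ 66.5 232.6] 85.8 zmin -4.267266574018178
indicator 0.9 [484, 260] ztop 26.1 rect [ 502.1 -445.4] [52.5 50.8] 68.7 zmin -1.8086779232317909
scene
[... 653 characters left out ...]
28.9] [111.8 109.2] 4.8 zmin -2.876860377546202
insert_vee 0.95 [424, 308] ztop 14.6 rect [597.5 239.1] [110.5 105.8] 3.3 zmin -2.4035315952379896
caliper 0.82 [537, 304] ztop 16.5 rect [476.8 455.3] [ 69.7 228.6] 84.7 zmin -2.789690133835297
indicator 0.9 [152, 190] ztop 26.7 rect [ 502.9 -441.5] [56.5 54.5] 82.9 zmin -1.3728795175834105
{'t': 1.1, 'qpos': array([ 1.3,  0.4,  1.6, -0. ,  1.1, -0. ]), 'qvel': array([-0.,  0.,  0., -0.,  0.,  0.]), 'joint_torque': array([ -0. , -54.5, -27.4,   0.1,   0. ,  -0. ]), 'ee_pos': array([147.8, 607.3, 222.7]), 'orientation': array([-2.5, -1.9, -0. ]), 'ft_force': array([-1.4, -0.3,  0.9]), 'moment': array([-0.,  0., -0.]), 'width': 87.5706698244678}
```

View pics/top0.png

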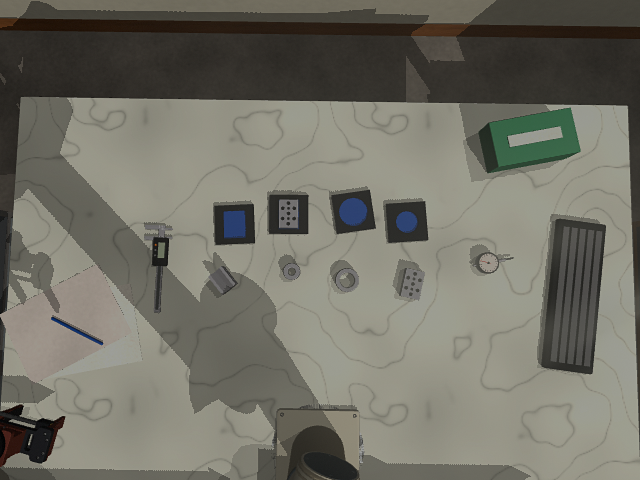

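Run:
```python
from h import *
o=get_obs(); R=cv2.Rodrigues(o["orientation"])[0]; print(R.round(3))
c,Rc,t=cal("wrist"); print(c, (-Rc.T@t-o["ee_pos"])@R)
```

```text
[[ 0.237  0.972  0.   ]
 [ 0.972 -0.237  0.   ]
 [ 0.     0.    -1.   ]]
{'fx': 381.26615106462646, 'fy': 381.26615106462646, 'cx': 323.2435710495372, 'cy': 241.7072384943078, 'rvec': array([-2.28075231, -1.79257866, -0.26166784]), 'tvec': array([-625.7634671 ,  -34.66848834,  392.63701384])} [   1.0883678   -79.44880055 -162.88556065]
```

The top picture shows the vee insert at (235,224), the twin at (288,213), the large insert at (352,211) and the small insert at (406,221). The gauges lie in front: V-block (221,278), small ring (291,267), large ring (345,278), block (410,282). I'll start with the V-block.

```bash
cat >> h.py <<'E'
def go(x,y,z,ang=None):
    """print tool-frame shift (cm) before turning, after turning, and az (deg) to jaw angle ang"""
    o=get_obs(); R=cv2.Rodrigues(o["orientation"])[0]; D=(np.array([x,y,z])-o["ee_pos"])/10
    cur=np.degrees(np.arctan2(R[1,0],R[0,0])); az=0
    if ang is not None: az=-((ang-cur+90)%180-90)
    R2=R@cv2.Rodrigues(np.array([0,0,np.radians(az)]))[0]
    print("t",round(o["t"],2),"tcp",o["ee_pos"].round(1),"jaw",round(cur,1),"q6",round(o["qpos"][5],2),"| pre",(D@R).round(2),"| post",(D@R2).round(2),"az",round(az,1))
def look(n,things,f=None,band=4):
    p,d,C=shot(n,f)
    for th in things:
        for r in masks_of(n,th)[:2]:
            P=cloud(d,C,r["pixels"])
            if len(P)<50: continue
            P=P[P[:,2]<80]; zt=np.percentile(P[:,2],85); T=P[abs(P[:,2]-zt)<band]
            q=cv2.minAreaRect(T[:,:2].astype(np.float32))
            print(n,th,round(r["score"],2),[int(x) for x in r["location"]],"ztop",round(np.median(T[:,2]),1),np.round(q[0],1),np.round(q[1],1),round(q[2],1))
    return p,d,C
E
python3 -m inch '[{"tx":-2.66,"ty":3.71,"jaw":1},{"tx":-2.66,"ty":3.71,"jaw":1},{"tx":-2.66,"ty":3.71,"jaw":1},{"tx":-2.66,"ty":3.71,"jaw":1},{"tx":-2.66,"ty":3.71,"jaw":1},{"tx":-2.66,"ty":3.71,"jaw":1},{"tx":-2.66,"ty":3.71,"jaw":1},{"tx":-2.66,"ty":3.71,"jaw":1},{"tx":-2.66,"ty":3.71,"jaw":1},{"tx":-2.66,"ty":3.71,"jaw":1},{"az":-9,"jaw":1},{"az":-9,"jaw":1}]'
python3 -m inch '[{"az":-9,"jaw":1},{"az":-9,"jaw":1},{"az":-9,"jaw":1},{"az":-9,"jaw":1},{"tz":2,"jaw":1},{"jaw":1}]'
python3 -c "
from h import *
go(445,261,100,131)
look('wrist',['vee_block','insert_vee','ring_small'],'w1.png')"
```

```text
t 1.1 tcp [147.8 607.3 222.7] jaw 76.3 q6 -0.02 | pre [-26.61  37.07  12.27] | post [-45.63  -0.29  12.27] az -54.7$[0]: bad value
$[0]: bad value
```

View pics/w1.png

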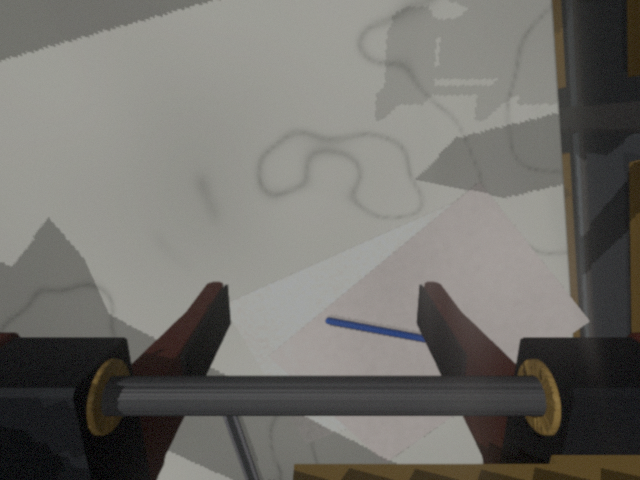

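The move was refused, so that picture only shows the empty bench near the start pose. The rows probably need every key.

```bash
python3 -m inch '[{"tx":-2.66,"ty":3.71,"tz":0,"ax":0,"ay":0,"az":0,"jaw":1},{"tx":-2.66,"ty":3.71,"tz":0,"ax":0,"ay":0,"az":0,"jaw":1},{"tx":-2.66,"ty":3.71,"tz":0,"ax":0,"ay":0,"az":0,"jaw":1},{"tx":-2.66,"ty":3.71,"tz":0,"ax":0,"ay":0,"az":0,"jaw":1},{"tx":-2.66,"ty":3.71,"tz":0,"ax":0,"ay":0,"az":0,"jaw":1},{"tx":-2.66,"ty":3.71,"tz":0,"ax":0,"ay":0,"az":0,"jaw":1},{"tx":-2.66,"ty":3.71,"tz":0,"ax":0,"ay":0,"az":0,"jaw":1},{"tx":-2.66,"ty":3.71,"tz":0,"ax":0,"ay":0,"az":0,"jaw":1},{"tx":-2.66,"ty":3.71,"tz":0,"ax":0,"ay":0,"az":0,"jaw":1},{"tx":-2.66,"ty":3.71,"tz":0,"ax":0,"ay":0,"az":0,"jaw":1},{"tx":0,"ty":0,"tz":0,"ax":0,"ay":0,"az":-9,"jaw":1},{"tx":0,"ty":0,"tz":0,"ax":0,"ay":0,"az":-9,"jaw":1}]' && python3 -c "
from h import *
go(445,261,200,131)"
```

```text
t: 2.8
ee_pos: [445.9, 260.4, 222.8]
orientation: [2.132, 2.307, 0.0]
ft_force: [-0.7, 0.0, 0.2]
width: 87.7
t 2.8 tcp [445.9 260.4 222.8] jaw 94.5 q6 -1.14 | pre [ 0.07 -0.09  2.28] | post [ 0.11 -0.03  2.28] az -36.5
```

```bash
python3 -m inch '[{"tx":0,"ty":0,"tz":0.5,"ax":0,"ay":0,"az":-9,"jaw":1},{"tx":0,"ty":0,"tz":0.5,"ax":0,"ay":0,"az":-9,"jaw":1},{"tx":0,"ty":0,"tz":0.5,"ax":0,"ay":0,"az":-9,"jaw":1},{"tx":0,"ty":0,"tz":0.5,"ax":0,"ay":0,"az":-9,"jaw":1},{"tx":0,"ty":0,"tz":0,"ax":0,"ay":0,"az":0,"jaw":1}]' && python3 -c "
from h import *
go(445,261,100,131)
look('wrist',['vee_block','insert_vee','ring_small'],'w2.png')"
```

```text
t: 3.42
ee_pos: [445.2, 261.0, 202.5]
orientation: [-1.322, -2.85, 0.001]
ft_force: [-0.7, 0.9, 0.6]
width: 87.7
t 3.42 tcp [445.2 261.  202.5] jaw 130.2 q6 -1.77 | pre [ 1.000e-02 -1.000e-02  1.025e+01] | post [ 1.000e-02 -1.000e-02  1.025e+01] az -0.8
wrist vee_block 0.95 [324, 212] ztop 40.4 [444.8 260.7] [60.3 45. ] 40.0
wrist insert_vee 0.93 [228, 296] ztop 11.7 [596.1 236.8] [107.1 106.2] 3.7
wrist insert_vee 0.72 [59, 242] ztop 31.3 [625.7  89.7] [78.  51.5] 0.6
wrist ring_small 0.72 [135, 101] ztop 24.7 [470.5  79.1] [44.2 43.2] 33.0
```

View pics/w2.png

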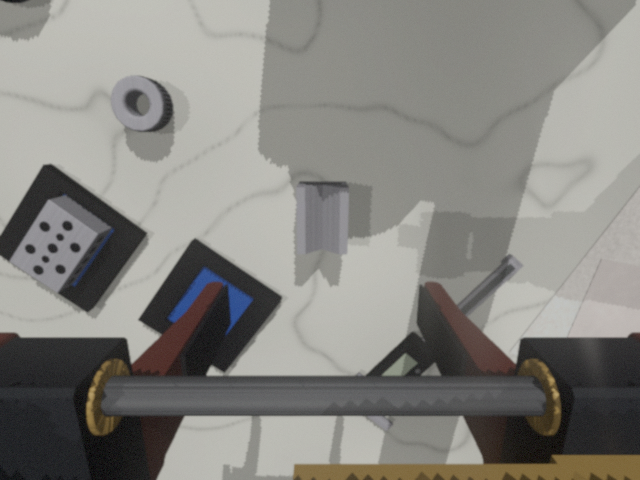

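The wrist view shows the V-block at (324,212), between the jaws with its groove along tool y. The depth fit puts it at (444.8, 260.7) with its top at 40.4, so I'll descend and grip.

```bash
python3 -m inch '[{"tx":0,"ty":0,"tz":3,"ax":0,"ay":0,"az":0,"jaw":1},{"tx":0,"ty":0,"tz":4,"ax":0,"ay":0,"az":0,"jaw":1},{"tx":0,"ty":0,"tz":4,"ax":0,"ay":0,"az":0,"jaw":1},{"tx":0,"ty":0,"tz":4,"ax":0,"ay":0,"az":0,"jaw":1},{"tx":0,"ty":0,"tz":2.3,"ax":0,"ay":0,"az":0,"jaw":1},{"tx":0,"ty":0,"tz":1,"ax":0,"ay":0,"az":0,"jaw":0.8},{"tx":0,"ty":0,"tz":0,"ax":0,"ay":0,"az":0,"jaw":0.4},{"tx":0,"ty":0,"tz":0,"ax":0,"ay":0,"az":0,"jaw":0.4},{"tx":0,"ty":0,"tz":0,"ax":0,"ay":0,"az":0,"jaw":0.4},{"tx":0,"ty":0,"tz":0,"ax":0,"ay":0,"az":0,"jaw":0.4},{"tx":0,"ty":0,"tz":0,"ax":0,"ay":0,"az":0,"jaw":0.4},{"tx":0,"ty":0,"tz":0,"ax":0,"ay":0,"az":0,"jaw":0.4}]' && python3 -c "
from h import *
go(596,236.8,120,93.7)"
```

```text
t: 5.12
ee_pos: [446.1, 261.3, 20.5]
orientation: [1.319, 2.85, 0.002]
ft_force: [-0.3, -0.8, 6.6]
width: 45.1
t 5.12 tcp [446.1 261.3  20.5] jaw 130.3 q6 -1.77 | pre [-11.57   9.86  -9.93] | post [-3.41 14.82 -9.93] az 36.6
```

```bash
python3 -m inch '[{"tx":0,"ty":0,"tz":-1,"ax":0,"ay":0,"az":0,"jaw":0.3},{"tx":0,"ty":0,"tz":-2.5,"ax":0,"ay":0,"az":0,"jaw":0.3},{"tx":0,"ty":0,"tz":-2.5,"ax":0,"ay":0,"az":9.15,"jaw":0.3},{"tx":0,"ty":0,"tz":-1,"ax":0,"ay":0,"az":9.15,"jaw":0.3},{"tx":0,"ty":0,"tz":0,"ax":0,"ay":0,"az":9.15,"jaw":0.3},{"tx":0,"ty":0,"tz":0,"ax":0,"ay":0,"az":9.15,"jaw":0.3},{"tx":-0.85,"ty":3.7,"tz":0,"ax":0,"ay":0,"az":0,"jaw":0.3},{"tx":-0.85,"ty":3.7,"tz":0,"ax":0,"ay":0,"az":0,"jaw":0.3},{"tx":-0.85,"ty":3.7,"tz":0,"ax":0,"ay":0,"az":0,"jaw":0.3},{"tx":-0.85,"ty":3.7,"tz":0,"ax":0,"ay":0,"az":0,"jaw":0.3},{"tx":0,"ty":0,"tz":0,"ax":0,"ay":0,"az":0,"jaw":0.3}]' && python3 -c "
from h import *
go(596,236.8,25,93.7)
look('wrist',['vee_block','insert_vee','twin'],'w3.png')"
```

```text
t: 6.5
ee_pos: [597.3, 236.1, 89.6]
orientation: [2.15, 2.29, 0.002]
ft_force: [-0.2, 0.5, -5.4]
width: 44.6
t 6.5 tcp [597.3 236.1  89.6] jaw 93.6 q6 -1.28 | pre [ 0.08 -0.14  6.46] | post [ 0.08 -0.14  6.46] az -0.1
wrist vee_block 0.91 [323, 295] ztop 77.2 [565.4 235.5] [ 1.1 43.7] 3.1
wrist insert_vee 0.71 [323, 208] ztop 11.8 [586.  236.4] [ 85.1 106.4] 3.3
wrist insert_vee 0.66 [323, 297] ztop 77.2 [565.4 235.4] [ 1.1 43.8] 3.1
wrist twin 0.84 [93, 279] ztop 31.3 [625.9  89.9] [77.  51.9] 0.3
```

View pics/w3.png

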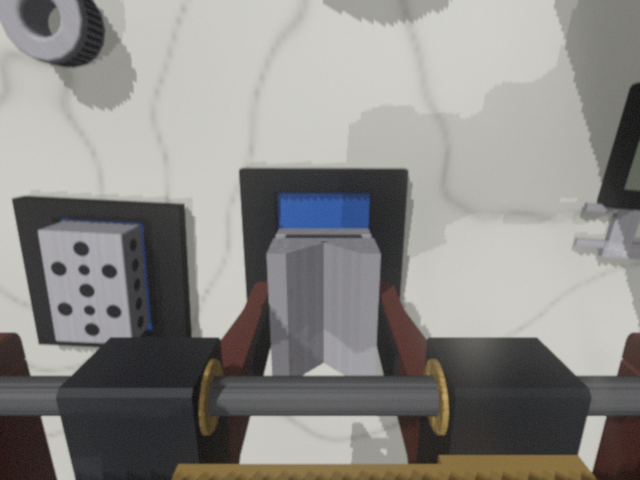

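The V-block is held level and square over its pocket (blue strip at (323,212), block at (323,295)), so I'll lower it.

```bash
python3 -m inch '[{"tx":0.05,"ty":-0.05,"tz":1.5,"ax":0,"ay":0,"az":0,"jaw":0.3},{"tx":0,"ty":0,"tz":2,"ax":0,"ay":0,"az":0,"jaw":0.3},{"tx":0,"ty":0,"tz":1.5,"ax":0,"ay":0,"az":0,"jaw":0.3},{"tx":0,"ty":0,"tz":0.7,"ax":0,"ay":0,"az":0,"jaw":0.3},{"tx":0,"ty":0,"tz":0.4,"ax":0,"ay":0,"az":0,"jaw":0.3},{"tx":0,"ty":0,"tz":0.2,"ax":0,"ay":0,"az":0,"jaw":0.3},{"tx":0,"ty":0,"tz":0,"ax":0,"ay":0,"az":0,"jaw":0.3},{"tx":0,"ty":0,"tz":0,"ax":0,"ay":0,"az":0,"jaw":0.3}]'
```

```text
t: 7.7
ee_pos: [595.0, 237.3, 27.1]
orientation: [2.148, 2.292, 0.001]
ft_force: [0.8, 0.1, -5.8]
width: 45.1
```

```bash
python3 -m inch '[{"tx":0,"ty":0,"tz":0.1,"ax":0,"ay":0,"az":0,"jaw":0.3},{"tx":0,"ty":0,"tz":0.06,"ax":0,"ay":0,"az":0,"jaw":0.3},{"tx":0,"ty":0,"tz":0.03,"ax":0,"ay":0,"az":0,"jaw":0.3},{"tx":0,"ty":0,"tz":0,"ax":0,"ay":0,"az":0,"jaw":0.3}]'
```

```text
t: 8.2
ee_pos: [594.9, 237.2, 25.6]
orientation: [2.148, 2.292, 0.001]
ft_force: [-3.2, -1.3, 5.7]
width: 44.8
```

```bash
python3 -m inch '[{"tx":0,"ty":0,"tz":0,"ax":0,"ay":0,"az":0,"jaw":0.7},{"tx":0,"ty":0,"tz":0,"ax":0,"ay":0,"az":0,"jaw":0.7},{"tx":0,"ty":0,"tz":0,"ax":0,"ay":0,"az":0,"jaw":0.7},{"tx":0,"ty":0,"tz":-1,"ax":0,"ay":0,"az":0,"jaw":0.7},{"tx":0,"ty":0,"tz":-3,"ax":0,"ay":0,"az":0,"jaw":0.8},{"tx":0,"ty":0,"tz":-4,"ax":0,"ay":0,"az":0,"jaw":0.8},{"tx":0,"ty":0,"tz":-4,"ax":0,"ay":0,"az":0,"jaw":0.8}]' && python3 -c "
from h import *
go(470.5,79.5,140,93.7)"
```

```text
t: 9.07
ee_pos: [594.7, 237.2, 146.5]
orientation: [2.148, 2.292, 0.0]
ft_force: [0.3, -0.3, -0.6]
width: 70.5
t 9.07 tcp [594.7 237.2 146.5] jaw 93.7 q6 -1.27 | pre [-14.93 -13.42   0.64] | post [-14.93 -13.41   0.64] az 0.0
```

```bash
python3 -m inch '[{"tx":-2.98,"ty":-2.68,"tz":0,"ax":0,"ay":0,"az":0,"jaw":0.8},{"tx":-2.98,"ty":-2.68,"tz":0,"ax":0,"ay":0,"az":0,"jaw":0.8},{"tx":-2.98,"ty":-2.68,"tz":0,"ax":0,"ay":0,"az":0,"jaw":0.8},{"tx":-2.98,"ty":-2.68,"tz":0,"ax":0,"ay":0,"az":0,"jaw":0.8},{"tx":-2.98,"ty":-2.68,"tz":0,"ax":0,"ay":0,"az":0,"jaw":0.8},{"tx":0,"ty":0,"tz":0,"ax":0,"ay":0,"az":0,"jaw":0.8}]' && python3 -c "
from h import *
go(470.5,79.5,10)
look('wrist',['ring_small','vee_block','insert_vee','ring_large'],'w4.png')"
```

```text
t: 9.82
ee_pos: [469.0, 78.4, 145.3]
orientation: [-2.15, -2.29, 0.001]
ft_force: [0.4, 0.2, 0.1]
width: 70.5
t 9.82 tcp [469.   78.4 145.3] jaw 93.6 q6 -1.49 | pre [ 0.11  0.16 13.53] | post [ 0.11  0.16 13.53] az 0
wrist ring_small 0.78 [319, 243] ztop 24.7 [470.6  78.9] [44.  42.9] 48.4
wrist vee_block 0.6 [476, 344] ztop 17.4 [565.1 218.8] [4.2 6.2] 10.6
wrist insert_vee 0.62 [496, 328] ztop 11.5 [577.3 215.6] [ 73.3 149.2] 48.7
wrist ring_large 0.76 [118, 202] ztop 24.7 [450.3 -69.7] [61.6 62.3] 3.5
```

View pics/w4.png

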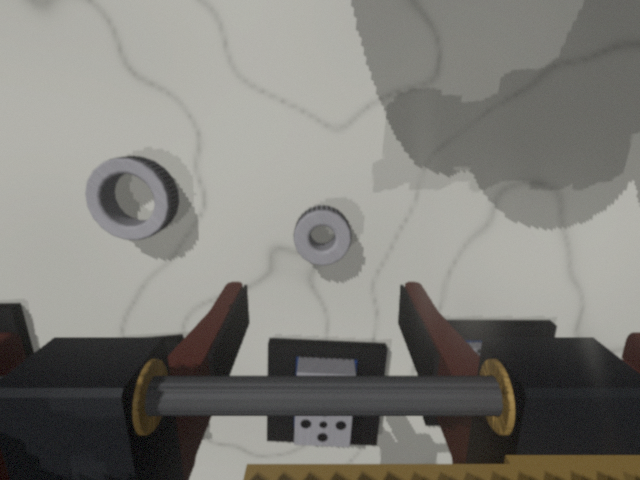

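The small ring sits at (322,236), between the jaws; the large ring is at (132,198). I'll descend and grip the small ring.

```bash
python3 -m inch '[{"tx":0.06,"ty":0.16,"tz":3,"ax":0,"ay":0,"az":0,"jaw":0.8},{"tx":0,"ty":0,"tz":4,"ax":0,"ay":0,"az":0,"jaw":0.8},{"tx":0,"ty":0,"tz":4,"ax":0,"ay":0,"az":0,"jaw":0.8},{"tx":0,"ty":0,"tz":2,"ax":0,"ay":0,"az":0,"jaw":0.8},{"tx":0,"ty":0,"tz":0.5,"ax":0,"ay":0,"az":0,"jaw":0.7},{"tx":0,"ty":0,"tz":0,"ax":0,"ay":0,"az":0,"jaw":0.3},{"tx":0,"ty":0,"tz":0,"ax":0,"ay":0,"az":0,"jaw":0.3},{"tx":0,"ty":0,"tz":0,"ax":0,"ay":0,"az":0,"jaw":0.3},{"tx":0,"ty":0,"tz":0,"ax":0,"ay":0,"az":0,"jaw":0.3},{"tx":0,"ty":0,"tz":0,"ax":0,"ay":0,"az":0,"jaw":0.3},{"tx":0,"ty":0,"tz":0,"ax":0,"ay":0,"az":0,"jaw":0.3},{"tx":0,"ty":0,"tz":-0.5,"ax":0,"ay":0,"az":0,"jaw":0.3}]' && python3 -c "
from h import *
go(610.5,-231,100,93.7)"
```

```text
t: 11.58
ee_pos: [471.9, 80.5, 14.9]
orientation: [-2.148, -2.292, 0.001]
ft_force: [-0.9, 1.1, -3.0]
width: 42.0
t 11.57 tcp [471.9  80.5  14.9] jaw 93.7 q6 -1.49 | pre [-31.98  11.8   -8.51] | post [-31.98  11.81  -8.51] az 0.0
```

```bash
python3 -m inch '[{"tx":0,"ty":0,"tz":-3,"ax":0,"ay":0,"az":0,"jaw":0.3},{"tx":0,"ty":0,"tz":-4,"ax":0,"ay":0,"az":0,"jaw":0.3},{"tx":-3.55,"ty":1.31,"tz":-1,"ax":0,"ay":0,"az":0,"jaw":0.3},{"tx":-3.55,"ty":1.31,"tz":0,"ax":0,"ay":0,"az":0,"jaw":0.3},{"tx":-3.55,"ty":1.31,"tz":0,"ax":0,"ay":0,"az":0,"jaw":0.3},{"tx":-3.55,"ty":1.31,"tz":0,"ax":0,"ay":0,"az":0,"jaw":0.3},{"tx":-3.55,"ty":1.31,"tz":0,"ax":0,"ay":0,"az":0,"jaw":0.3},{"tx":-3.55,"ty":1.31,"tz":0,"ax":0,"ay":0,"az":0,"jaw":0.3},{"tx":-3.55,"ty":1.31,"tz":0,"ax":0,"ay":0,"az":0,"jaw":0.3},{"tx":-3.55,"ty":1.31,"tz":0,"ax":0,"ay":0,"az":0,"jaw":0.3},{"tx":-3.55,"ty":1.31,"tz":0,"ax":0,"ay":0,"az":0,"jaw":0.3},{"tx":0,"ty":0,"tz":0,"ax":0,"ay":0,"az":0,"jaw":0.3}]' && python3 -c "
from h import *
go(610.5,-231,14.5,93.7)
p,d,C=look('wrist',['ring_small','insert_small','block','insert_large'],'w5.png')"
```

```text
t: 13.08
ee_pos: [611.1, -233.0, 94.7]
orientation: [2.15, 2.289, 0.0]
ft_force: [-0.1, 0.6, -2.5]
width: 41.5
t 13.07 tcp [ 611.1 -233.    94.7] jaw 93.6 q6 -2.02 | pre [ 0.21 -0.06  8.02] | post [ 0.21 -0.06  8.02] az -0.1
wrist ring_small 0.9 [322, 312] ztop 11.7 [ 648.4 -231.9] [20.9 14.3] 83.0
wrist insert_small 0.68 [327, 215] ztop 11.8 [ 607.4 -232.3] [100.  106.5] 4.8
wrist block 0.91 [312, 15] ztop 26.1 [ 470.7 -250.4] [51.  20.7] 78.2
wrist insert_large 0.72 [533, 278] ztop 11.6 [636.2 -86. ] [107.  107.3] 9.1
```

View pics/w5.png

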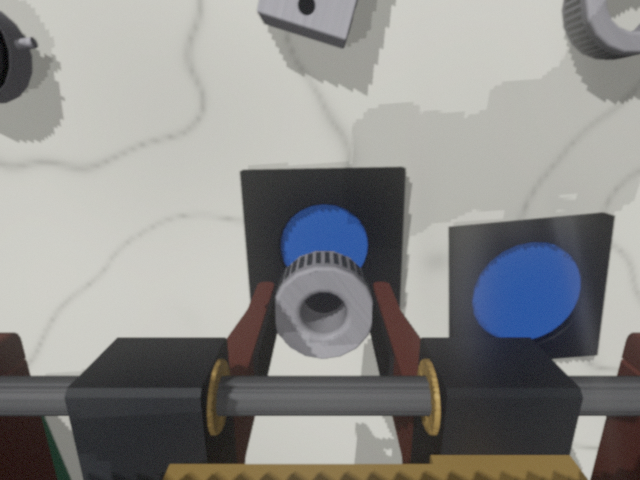

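The small ring is held at (324,310), with its blue pocket behind it at (325,245). It might be slightly tilted in the grip, so I'll check its top plane from depth.

```bash
cat >> h.py <<'E'
def held(thing,top=None):
    p,d,C=shot("wrist"); r=masks_of("wrist",thing)[0]; P=cloud(d,C,r["pixels"]); tcp=get_obs()["ee_pos"]
    P=P[(abs(P[:,2]-tcp[2]-12)<25)]; z=np.percentile(P[:,2],95); P=P[P[:,2]>z-6]
    for _ in range(4):
        A=np.c_[P[:,:2]-P[:,:2].mean(0),np.ones(len(P))]; s=np.linalg.lstsq(A,P[:,2],rcond=None)[0]; e=P[:,2]-A@s; k=e>-1.5
        if k.all(): break
        P=P[k]
    c,rad=cv2.minEnclosingCircle(P[:,:2].astype(np.float32))
    print("held",thing,r["score"],len(P),"slope",s[:2].round(3),"ztop",s[2].round(1),"circle",np.round(c,1),round(rad,1),"rms",e.std().round(2),"tcp",tcp.round(1))
E
python3 -c "
from h import *
held('ring_small')"
```

```text
held ring_small 0.78 5600 slope [-0.001 -0.002] ztop 108.6 circle [ 607.7 -228.3] 22.6 rms 0.61 tcp [ 610.3 -229.7   94.8]
```

```bash
python3 -m inch '[{"tx":-0.4,"ty":0.25,"tz":1.5,"ax":0,"ay":0,"az":0,"jaw":0.3},{"tx":0,"ty":0,"tz":2.2,"ax":0,"ay":0,"az":0,"jaw":0.3},{"tx":0,"ty":0,"tz":2,"ax":0,"ay":0,"az":0,"jaw":0.3},{"tx":0,"ty":0,"tz":1,"ax":0,"ay":0,"az":0,"jaw":0.3},{"tx":0,"ty":0,"tz":0.7,"ax":0,"ay":0,"az":0,"jaw":0.3},{"tx":0,"ty":0,"tz":0.3,"ax":0,"ay":0,"az":0,"jaw":0.3},{"tx":0,"ty":0,"tz":0.1,"ax":0,"ay":0,"az":0,"jaw":0.3},{"tx":0,"ty":0,"tz":0,"ax":0,"ay":0,"az":0,"jaw":0.3},{"tx":0,"ty":0,"tz":0,"ax":0,"ay":0,"az":0,"jaw":0.3}]'
```

```text
t: 14.55
ee_pos: [613.7, -234.6, 17.3]
orientation: [2.148, 2.292, 0.0]
ft_force: [-0.4, 0.5, -2.7]
width: 41.8
```

```bash
python3 -m inch '[{"tx":0,"ty":0,"tz":0.1,"ax":0,"ay":0,"az":0,"jaw":0.3},{"tx":0,"ty":0,"tz":0.06,"ax":0,"ay":0,"az":0,"jaw":0.3},{"tx":0,"ty":0,"tz":0.04,"ax":0,"ay":0,"az":0,"jaw":0.3},{"tx":0,"ty":0,"tz":0,"ax":0,"ay":0,"az":0,"jaw":0.3}]'
```

```text
t: 15.05
ee_pos: [613.4, -234.5, 15.6]
orientation: [2.148, 2.292, 0.0]
ft_force: [-2.0, 1.0, 5.2]
width: 41.7
```

```bash
python3 -m inch '[{"tx":0,"ty":0,"tz":0,"ax":0,"ay":0,"az":0,"jaw":0.75},{"tx":0,"ty":0,"tz":0,"ax":0,"ay":0,"az":0,"jaw":0.75},{"tx":0,"ty":0,"tz":0,"ax":0,"ay":0,"az":0,"jaw":0.75},{"tx":0,"ty":0,"tz":-1,"ax":0,"ay":0,"az":0,"jaw":0.8},{"tx":0,"ty":0,"tz":-4,"ax":0,"ay":0,"az":0,"jaw":0.8},{"tx":0,"ty":0,"tz":-4,"ax":0,"ay":0,"az":0,"jaw":0.8},{"tx":0,"ty":0,"tz":-4,"ax":0,"ay":0,"az":0,"jaw":0.8},{"tx":0,"ty":0,"tz":0,"ax":0,"ay":0,"az":0,"jaw":0.8}]' && python3 -c "
from h import *
go(444.2,-243,145,78)
look('wrist',['ring_small','insert_small'])"
```

```text
t: 16.05
ee_pos: [615.7, -235.4, 149.2]
orientation: [2.143, 2.287, 0.004]
ft_force: [0.1, -0.9, -0.3]
width: 70.3
t 16.05 tcp [ 615.7 -235.4  149.2] jaw 93.7 q6 -2.02 | pre [  0.36 -17.17   0.3 ] | post [ -4.31 -16.62   0.3 ] az 15.7
wrist ring_small 0.61 [324, 234] ztop 29.7 [ 611.  -233.6] [43.7 43.6] 27.7
wrist insert_small 0.95 [328, 216] ztop 11.8 [ 610.7 -232. ] [106.6 106.4] 4.5
```

The small ring is seated, 1.6 mm off centre with its top at 29.7. Next is the block.

```bash
python3 -m inch '[{"tx":0.1,"ty":-4.3,"tz":0,"ax":0,"ay":0,"az":0,"jaw":0.9},{"tx":0.1,"ty":-4.3,"tz":0,"ax":0,"ay":0,"az":0,"jaw":0.9},{"tx":0.1,"ty":-4.3,"tz":0,"ax":0,"ay":0,"az":0,"jaw":0.9},{"tx":0.1,"ty":-4.3,"tz":0,"ax":0,"ay":0,"az":0,"jaw":0.9},{"tx":0,"ty":0,"tz":0,"ax":0,"ay":0,"az":7.85,"jaw":0.9},{"tx":0,"ty":0,"tz":0,"ax":0,"ay":0,"az":7.85,"jaw":0.9},{"tx":0,"ty":0,"tz":0,"ax":0,"ay":0,"az":0,"jaw":0.9}]' && python3 -c "
from h import *
go(444.2,-243,9,78)
look('wrist',['block','ring_large'])
go(444.2,-243,9,78)"
```

```text
t: 17.08
ee_pos: [440.5, -241.3, 143.6]
orientation: [-2.438, -1.977, 0.001]
ft_force: [-0.1, 0.3, -0.0]
width: 79.1
t 17.07 tcp [ 440.5 -241.3  143.6] jaw 78.1 q6 -1.89 | pre [-0.11  0.43 13.46] | post [-0.11  0.43 13.46] az 0.1
wrist block 0.59 [319, 234] ztop 26.2 [ 443.3 -244.3] [50.9 76.7] 77.7
wrist ring_large 0.61 [556, 205] ztop 24.5 [450.5 -70.9] [62.5 61.8] 76.8
t 17.23 tcp [ 441.1 -241.4  144.1] jaw 78.2 q6 -1.89 | pre [-0.1   0.35 13.51] | post [-0.1   0.35 13.51] az 0.2
```

```bash
python3 -m inch '[{"tx":-0.24,"ty":0.26,"tz":3,"ax":0,"ay":0,"az":0.5,"jaw":0.9},{"tx":0,"ty":0,"tz":4,"ax":0,"ay":0,"az":0,"jaw":0.9},{"tx":0,"ty":0,"tz":4,"ax":0,"ay":0,"az":0,"jaw":0.9},{"tx":0,"ty":0,"tz":2,"ax":0,"ay":0,"az":0,"jaw":0.9},{"tx":0,"ty":0,"tz":0.4,"ax":0,"ay":0,"az":0,"jaw":0.8},{"tx":0,"ty":0,"tz":0,"ax":0,"ay":0,"az":0,"jaw":0.4},{"tx":0,"ty":0,"tz":0,"ax":0,"ay":0,"az":0,"jaw":0.4},{"tx":0,"ty":0,"tz":0,"ax":0,"ay":0,"az":0,"jaw":0.4},{"tx":0,"ty":0,"tz":0,"ax":0,"ay":0,"az":0,"jaw":0.4},{"tx":0,"ty":0,"tz":0,"ax":0,"ay":0,"az":0,"jaw":0.4},{"tx":0,"ty":0,"tz":0,"ax":0,"ay":0,"az":0,"jaw":0.4},{"tx":0,"ty":0,"tz":-0.4,"ax":0,"ay":0,"az":0,"jaw":0.4}]' && python3 -c "
from h import *
go(625.8,89.8,110,90.5)"
```

```text
t: 18.73
ee_pos: [443.1, -244.3, 14.8]
orientation: [-2.449, -1.966, 0.0]
ft_force: [-0.7, 0.0, -6.5]
width: 50.6
t 18.73 tcp [ 443.1 -244.3   14.8] jaw 77.5 q6 -1.88 | pre [36.57 10.61 -9.52] | post [33.26 18.56 -9.52] az -13.0
```

```bash
python3 -m inch '[{"tx":0,"ty":0,"tz":-3,"ax":0,"ay":0,"az":0,"jaw":0.4},{"tx":0,"ty":0,"tz":-4,"ax":0,"ay":0,"az":0,"jaw":0.4},{"tx":4.06,"ty":1.18,"tz":-2.5,"ax":0,"ay":0,"az":0,"jaw":0.4},{"tx":4.06,"ty":1.18,"tz":0,"ax":0,"ay":0,"az":0,"jaw":0.4},{"tx":4.06,"ty":1.18,"tz":0,"ax":0,"ay":0,"az":0,"jaw":0.4},{"tx":4.06,"ty":1.18,"tz":0,"ax":0,"ay":0,"az":0,"jaw":0.4},{"tx":4.06,"ty":1.18,"tz":0,"ax":0,"ay":0,"az":0,"jaw":0.4},{"tx":4.06,"ty":1.18,"tz":0,"ax":0,"ay":0,"az":0,"jaw":0.4},{"tx":4.06,"ty":1.18,"tz":0,"ax":0,"ay":0,"az":0,"jaw":0.4},{"tx":4.06,"ty":1.18,"tz":0,"ax":0,"ay":0,"az":0,"jaw":0.4},{"tx":4.06,"ty":1.18,"tz":0,"ax":0,"ay":0,"az":0,"jaw":0.4},{"tx":0,"ty":0,"tz":0,"ax":0,"ay":0,"az":-6.5,"jaw":0.4}]' && python3 -m inch '[{"tx":0,"ty":0,"tz":0,"ax":0,"ay":0,"az":-6.5,"jaw":0.4},{"tx":0,"ty":0,"tz":0,"ax":0,"ay":0,"az":0,"jaw":0.4},{"tx":0,"ty":0,"tz":0,"ax":0,"ay":0,"az":0,"jaw":0.4}]' && python3 -c "
from h import *
p,d,C=look('wrist',['twin','block'],'w6.png')
held('block')
go(625.8,89.8,40,90.5)"
```

```text
t: 20.23
ee_pos: [626.7, 92.0, 109.2]
orientation: [-2.328, -2.109, -0.0]
ft_force: [-1.3, -0.3, -6.0]
width: 50.3
t: 20.6
ee_pos: [625.6, 89.1, 109.4]
orientation: [-2.213, -2.228, 0.001]
ft_force: [-0.6, -0.5, -5.4]
width: 50.6
wrist twin 0.91 [320, 205] ztop 31.2 [595.3  89.3] [15.  50.4] 0.6
wrist block 0.73 [324, 295] ztop 31.2 [602.4  89.5] [ 0.7 50.1] 0.4
held block 0.71 16738 slope [-0.001 -0.   ] ztop 124.2 circle [620.8  90.3] 41.7 rms 0.58 tcp [626.1  89.1 109.8]
t 20.85 tcp [626.1  89.1 109.8] jaw 90.5 q6 -1.46 | pre [ 0.07 -0.03  6.98] | post [ 0.07 -0.03  6.98] az -0.0
```

View pics/w6.png

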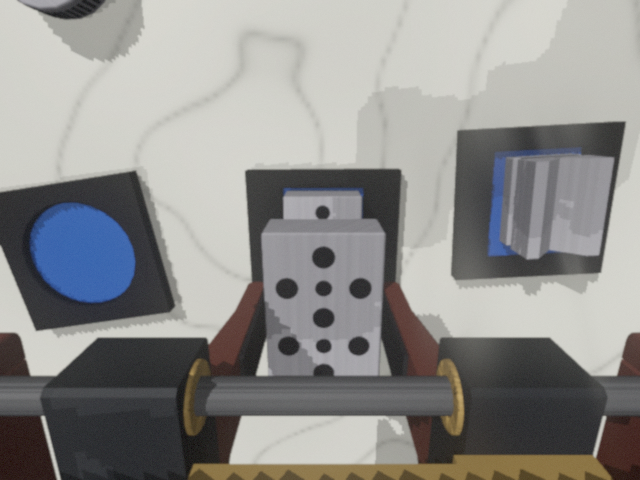

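The block is held over the twin and square to it (block top at (323,290), twin's strip at (322,207)). The V-block sits in its pocket at (555,205). I'll check the block's near edge before lowering.

```bash
python3 -c "
from h import *
p,d,C=shot('wrist'); P=cloud(d,C)
g=get_obs()['ee_pos']; P=P[(abs(P[:,1]-89)<20)]
T=P[abs(P[:,2]-124.2)<2]; print(np.percentile(T[:,0],1)+38, g)
T=P[abs(P[:,2]-30.9)<2]; print(np.percentile(T[:,0],1)+38)
"; python3 -m inch '[{"tx":0.04,"ty":0,"tz":1.5,"ax":0,"ay":0,"az":0,"jaw":0.4},{"tx":0,"ty":0,"tz":2,"ax":0,"ay":0,"az":0,"jaw":0.4},{"tx":0,"ty":0,"tz":1.5,"ax":0,"ay":0,"az":0,"jaw":0.4},{"tx":0,"ty":0,"tz":0.6,"ax":0,"ay":0,"az":0,"jaw":0.4},{"tx":0,"ty":0,"tz":0.4,"ax":0,"ay":0,"az":0,"jaw":0.4},{"tx":0,"ty":0,"tz":0,"ax":0,"ay":0,"az":0,"jaw":0.4},{"tx":0,"ty":0,"tz":0,"ax":0,"ay":0,"az":0,"jaw":0.4}]'
```

```text
625.592383954946 [626.12620759  89.16062213 109.79263517]
626.082841027541
t: 21.78
ee_pos: [626.6, 89.7, 50.3]
orientation: [2.211, 2.231, 0.001]
ft_force: [-0.4, -1.0, -5.9]
width: 50.8
```

```bash
python3 -m inch '[{"tx":0,"ty":0,"tz":0.4,"ax":0,"ay":0,"az":0,"jaw":0.4},{"tx":0,"ty":0,"tz":0.25,"ax":0,"ay":0,"az":0,"jaw":0.4},{"tx":0,"ty":0,"tz":0.1,"ax":0,"ay":0,"az":0,"jaw":0.4},{"tx":0,"ty":0,"tz":0.07,"ax":0,"ay":0,"az":0,"jaw":0.4},{"tx":0,"ty":0,"tz":0.07,"ax":0,"ay":0,"az":0,"jaw":0.4},{"tx":0,"ty":0,"tz":0,"ax":0,"ay":0,"az":0,"jaw":0.4},{"tx":0,"ty":0,"tz":0,"ax":0,"ay":0,"az":0,"jaw":0.4}]'
```

```text
t: 22.65
ee_pos: [626.0, 89.6, 42.2]
orientation: [-2.211, -2.231, 0.0]
ft_force: [-5.9, -1.6, 7.5]
width: 50.7
```

Contact (+7.5 N), so I'll release it and back off.

```bash
python3 -m inch '[{"tx":0,"ty":0,"tz":0,"ax":0,"ay":0,"az":0,"jaw":0.75},{"tx":0,"ty":0,"tz":0,"ax":0,"ay":0,"az":0,"jaw":0.75},{"tx":0,"ty":0,"tz":0,"ax":0,"ay":0,"az":0,"jaw":0.75},{"tx":0,"ty":0,"tz":-1,"ax":0,"ay":0,"az":0,"jaw":0.75},{"tx":0,"ty":0,"tz":-3,"ax":0,"ay":0,"az":0,"jaw":0.9},{"tx":0,"ty":0,"tz":-4,"ax":0,"ay":0,"az":0,"jaw":0.9},{"tx":0,"ty":0,"tz":-4,"ax":0,"ay":0,"az":0,"jaw":1},{"tx":0,"ty":0,"tz":0,"ax":0,"ay":0,"az":0,"jaw":1}]'; python3 -c "
from h import *
look('wrist',['block','twin','vee_block','insert_vee'])
go(450.5,-70.4,145,90)"
```

```text
t: 23.65
ee_pos: [628.6, 90.0, 165.1]
orientation: [2.208, 2.228, 0.009]
ft_force: [0.9, -0.2, -0.3]
width: 87.8
wrist block 0.74 [322, 228] ztop 56.6 [624.7  90.8] [75.8 50.8] 0.6
wrist twin 0.63 [323, 178] ztop 23.5 [588.   89.3] [ 0.4 46.9] 0.4
wrist vee_block 0.76 [514, 182] ztop 45.2 [592.9 238.2] [60.4 46.4] 3.4
wrist insert_vee 0.84 [470, 178] ztop 11.7 [596.8 237.1] [106.4 107.1] 3.5
t 23.9 tcp [625.2  89.5 159.4] jaw 90.5 q6 -1.46 | pre [-15.83 -17.61   1.49] | post [-15.99 -17.46   1.49] az 0.5
```

The stack is good: block at (624.7, 90.8), top 56.6. The V-block is about 4 mm off centre, lying flat. Last is the large ring.

```bash
python3 -m inch '[{"tx":-2.64,"ty":-2.93,"tz":0.2,"ax":0,"ay":0,"az":0,"jaw":1},{"tx":-2.64,"ty":-2.93,"tz":0.2,"ax":0,"ay":0,"az":0,"jaw":1},{"tx":-2.64,"ty":-2.93,"tz":0.2,"ax":0,"ay":0,"az":0,"jaw":1},{"tx":-2.64,"ty":-2.93,"tz":0.2,"ax":0,"ay":0,"az":0,"jaw":1},{"tx":-2.64,"ty":-2.93,"tz":0.2,"ax":0,"ay":0,"az":0,"jaw":1},{"tx":-2.64,"ty":-2.93,"tz":0.2,"ax":0,"ay":0,"az":0,"jaw":1},{"tx":0,"ty":0,"tz":0,"ax":0,"ay":0,"az":0,"jaw":1},{"tx":0,"ty":0,"tz":0,"ax":0,"ay":0,"az":0,"jaw":1}]'; python3 -c "
from h import *
look('wrist',['ring_large','insert_large'])
go(450.5,-70.4,9.5)"
```

```text
t: 24.9
ee_pos: [452.2, -70.2, 148.6]
orientation: [-2.212, -2.231, 0.0]
ft_force: [0.2, -0.7, 0.6]
width: 87.8
wrist ring_large 0.88 [320, 250] ztop 24.7 [450.4 -70.3] [61.6 61.1] 1.3
wrist insert_large 0.59 [304, 429] ztop 11.7 [636. -86.] [108.  106.2] 8.8
t 25.05 tcp [452.6 -69.8 148.7] jaw 90.6 q6 -1.76 | pre [-0.05 -0.21 13.92] | post [-0.05 -0.21 13.92] az 0
```

```bash
python3 -m inch '[{"tx":-0.05,"ty":-0.2,"tz":3,"ax":0,"ay":0,"az":0,"jaw":1},{"tx":0,"ty":0,"tz":4,"ax":0,"ay":0,"az":0,"jaw":1},{"tx":0,"ty":0,"tz":4,"ax":0,"ay":0,"az":0,"jaw":1},{"tx":0,"ty":0,"tz":2.2,"ax":0,"ay":0,"az":0,"jaw":1},{"tx":0,"ty":0,"tz":0.6,"ax":0,"ay":0,"az":0,"jaw":1},{"tx":0,"ty":0,"tz":0,"ax":0,"ay":0,"az":0,"jaw":0.5},{"tx":0,"ty":0,"tz":0,"ax":0,"ay":0,"az":0,"jaw":0.5},{"tx":0,"ty":0,"tz":0,"ax":0,"ay":0,"az":0,"jaw":0.5},{"tx":0,"ty":0,"tz":0,"ax":0,"ay":0,"az":0,"jaw":0.5},{"tx":0,"ty":0,"tz":0,"ax":0,"ay":0,"az":0,"jaw":0.5},{"tx":0,"ty":0,"tz":0,"ax":0,"ay":0,"az":0,"jaw":0.5},{"tx":0,"ty":0,"tz":-0.5,"ax":0,"ay":0,"az":0,"jaw":0.5}]' && python3 -c "
from h import *
go(636.3,-86.3,100)"
```

```text
t: 26.55
ee_pos: [449.5, -70.8, 16.0]
orientation: [-2.211, -2.231, 0.0]
ft_force: [0.6, -0.8, -3.1]
width: 60.8
t 26.55 tcp [449.5 -70.8  16. ] jaw 90.5 q6 -1.76 | pre [-1.71 18.66 -8.41] | post [-1.71 18.66 -8.41] az 0
```

```bash
python3 -m inch '[{"tx":0,"ty":0,"tz":-3,"ax":0,"ay":0,"az":0,"jaw":0.5},{"tx":0,"ty":0,"tz":-4,"ax":0,"ay":0,"az":0,"jaw":0.5},{"tx":-0.34,"ty":3.73,"tz":-1.4,"ax":0,"ay":0,"az":0,"jaw":0.5},{"tx":-0.34,"ty":3.73,"tz":0,"ax":0,"ay":0,"az":0,"jaw":0.5},{"tx":-0.34,"ty":3.73,"tz":0,"ax":0,"ay":0,"az":0,"jaw":0.5},{"tx":-0.34,"ty":3.73,"tz":0,"ax":0,"ay":0,"az":0,"jaw":0.5},{"tx":-0.34,"ty":3.73,"tz":0,"ax":0,"ay":0,"az":0,"jaw":0.5},{"tx":0,"ty":0,"tz":0,"ax":0,"ay":0,"az":0,"jaw":0.5},{"tx":0,"ty":0,"tz":0,"ax":0,"ay":0,"az":0,"jaw":0.5}]' && python3 -c "
from h import *
look('wrist',['insert_large'],'w7.png')
held('ring_large')"
```

```text
t: 27.68
ee_pos: [634.8, -85.9, 99.1]
orientation: [-2.21, -2.23, 0.003]
ft_force: [-0.1, 0.5, -2.7]
width: 60.5
wrist insert_large 0.58 [321, 221] ztop 11.8 [636.4 -86. ] [106.6 106.3] 9.1
held ring_large 0.72 8236 slope [-0.004  0.   ] ztop 112.3 circle [634.8 -84.7] 31.5 rms 0.61 tcp [635.4 -86.1  99.8]
```

View pics/w7.png

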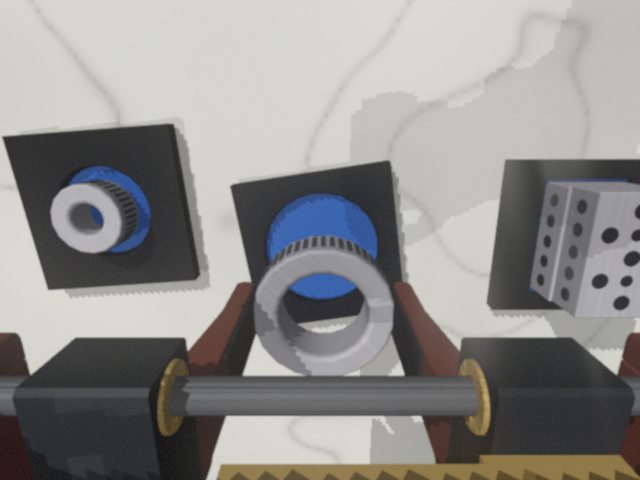

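The large ring is level over its pocket (ring at (323,310), pocket at (322,245)). The small ring is seated at (90,215) and the stack stands at (600,245). I'll lower it.

```bash
python3 -m inch '[{"tx":-0.1,"ty":0.12,"tz":1.5,"ax":0,"ay":0,"az":0,"jaw":0.5},{"tx":0,"ty":0,"tz":2.5,"ax":0,"ay":0,"az":0,"jaw":0.5},{"tx":0,"ty":0,"tz":2,"ax":0,"ay":0,"az":0,"jaw":0.5},{"tx":0,"ty":0,"tz":1.1,"ax":0,"ay":0,"az":0,"jaw":0.5},{"tx":0,"ty":0,"tz":0.5,"ax":0,"ay":0,"az":0,"jaw":0.5},{"tx":0,"ty":0,"tz":0.4,"ax":0,"ay":0,"az":0,"jaw":0.5},{"tx":0,"ty":0,"tz":0.07,"ax":0,"ay":0,"az":0,"jaw":0.5},{"tx":0,"ty":0,"tz":0.07,"ax":0,"ay":0,"az":0,"jaw":0.5},{"tx":0,"ty":0,"tz":0,"ax":0,"ay":0,"az":0,"jaw":0.5}]'
```

```text
t: 29.0
ee_pos: [637.9, -87.2, 18.9]
orientation: [2.211, 2.231, 0.001]
ft_force: [-0.3, 0.3, -3.3]
width: 60.7
```

```bash
python3 -m inch '[{"tx":0,"ty":0,"tz":0.1,"ax":0,"ay":0,"az":0,"jaw":0.5},{"tx":0,"ty":0,"tz":0.07,"ax":0,"ay":0,"az":0,"jaw":0.5},{"tx":0,"ty":0,"tz":0.06,"ax":0,"ay":0,"az":0,"jaw":0.5},{"tx":0,"ty":0,"tz":0,"ax":0,"ay":0,"az":0,"jaw":0.5},{"tx":0,"ty":0,"tz":0,"ax":0,"ay":0,"az":0,"jaw":0.5}]'
```

```text
t: 29.62
ee_pos: [637.7, -87.1, 16.7]
orientation: [2.211, 2.231, 0.0]
ft_force: [-4.1, 0.6, 5.4]
width: 60.5
```

```bash
python3 -m inch '[{"tx":0,"ty":0,"tz":0,"ax":0,"ay":0,"az":0,"jaw":0.95},{"tx":0,"ty":0,"tz":0,"ax":0,"ay":0,"az":0,"jaw":0.95},{"tx":0,"ty":0,"tz":0,"ax":0,"ay":0,"az":0,"jaw":0.95},{"tx":0,"ty":0,"tz":-1,"ax":0,"ay":0,"az":0,"jaw":0.95},{"tx":0,"ty":0,"tz":-3,"ax":0,"ay":0,"az":0,"jaw":1},{"tx":0,"ty":0,"tz":-4,"ax":0,"ay":0,"az":0,"jaw":1},{"tx":0,"ty":0,"tz":-4,"ax":0,"ay":0,"az":0,"jaw":1},{"tx":0,"ty":-3,"tz":-4,"ax":0,"ay":0,"az":0,"jaw":1},{"tx":0,"ty":-3,"tz":-3,"ax":0,"ay":0,"az":0,"jaw":1},{"tx":0,"ty":-3,"tz":-2,"ax":0,"ay":0,"az":0,"jaw":1},{"tx":0,"ty":0,"tz":0,"ax":0,"ay":0,"az":0,"jaw":1},{"tx":0,"ty":0,"tz":0,"ax":0,"ay":0,"az":0,"jaw":1}]'; python3 -c "
from h import *
T=['ring_large','insert_large','ring_small','insert_small','block','vee_block','insert_vee','twin']
look('wrist',T,'w8.png')
look('scene',T+['caliper','indicator'],'s8.png')"
```

```text
t: 31.12
ee_pos: [548.3, -88.0, 226.3]
orientation: [2.211, 2.231, 0.001]
ft_force: [-0.1, 0.1, 0.3]
width: 87.7
wrist ring_large 0.86 [320, 307] ztop 29.6 [637.  -86.2] [61.8 61.1] 1.5
wrist ring_large 0.46 [176, 271] ztop 29.7 [ 611. -233.] [42.7 44. ] 44.5
wrist insert_large 0.9 [323, 282] ztop 11.7 [636.3 -86.1] [107.3 106.3] 9.1
wrist ring_small 0.91 [178, 270] ztop 29.7 [ 611.  -232.9] [43.5 43.5] 32.6
wrist insert_small 0.72 [180, 243] ztop 11.9 [ 610.6 -232.1] [107.2 107.1] 4.7
wrist block 0.65 [502, 288] ztop 56.5 [624.6  90.2] [76.1 51.6] 0.4
wrist vee_block 0.84 [625, 257] ztop 40.4 [594.2 215.7] [60.   7.8] 9.2
wrist insert_vee 0.76 [597, 255] ztop 11.5 [597.7 217.9] [107.4  70.7] 4.2
wrist twin 0.97 [467, 267] ztop 28.5 [612.1  71. ] [37.9 81.9] 57.6
scene insert_large 0.7 [270, 273] ztop 12.7 [636.3 -82.9] [109.  106.8] 8.2
scene insert_large 0.51 [536, 304] ztop 15.0 [477.4 454.6] [ 65.6 230.5] 83.7
scene ring_small 0.81 [210, 244] ztop 30.1 [ 613.6 -228.7] [45.8 40.4] 29.2
scene ring_small 0.51 [266, 276] ztop 12.7 [636.3 -83.4] [110.2 106.8] 9.1
scene insert_small 0.92 [216, 255] ztop 12.7 [ 610.7 -229.3] [110.4 108.4] 4.1
scene block 0.98 [349, 283] ztop 57.9 [626.  93.] [78.1 50.9] 1.0
scene block 0.64 [151, 192] ztop 24.4 [ 502.5 -442.4] [58.5 54.8] 59.2
scene vee_block 0.96 [426, 302] ztop 46.1 [593.4 240.3] [62.3 45.2] 3.1
scene twin 0.57 [348, 303] ztop 29.1 [639.9 109.3] [41.1 87.6] 55.5
scene indicator 0.98 [151, 190] ztop 24.4 [ 502.5 -442.4] [58.5 54.8] 59.2
```

View pics/w8.png

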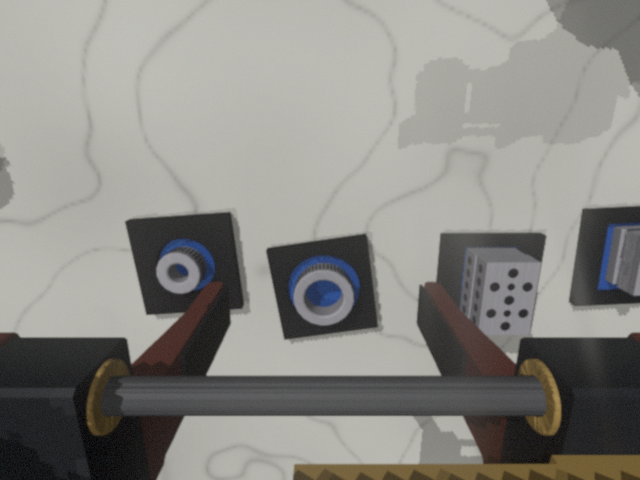

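Both rings are seated ((180,270) and (323,295)), the stack is square at (510,285), and the V-block is in its pocket at (625,257). I'll hand in.

```bash
python3 -c "
from workcell import ctrl; print(ctrl.close_job())"
```

```text
the job is handed in; nothing more can be done
None
```

All four gauges were put away and the job was handed in at about 32 s; no verdict was reported. Each piece was lowered until the wrist force showed it resting on its place, then released.

Last depth checks, compared with the limits:

| Piece | Off centre | Limit | Top height | Expected top |
|---|---|---|---|---|
| Large ring | about 1 mm | 13 mm | 29.6 mm | 29 mm |
| Small ring | about 1 mm | 13 mm | 29.7 mm | 29 mm |
| V-block | about 4 mm | 13 mm | 45.2 mm | 45 mm |
| Block on twin | about 1 mm | 10 mm | 56.5 mm | 55.8 mm |

- **Alignment:** the V-block lies lengthwise in line with its pocket, and the block is within about 0.01 rad of the twin.
- **Twin:** the twin's near edge was where it had been before the block was stacked. The later reading of its centre is unusable because the block covers it.
- **V-block:** the very last wrist picture cut it off at the edge (top read as 40.4 mm). The figures above come from the close view after it was placed, and the scene camera agreed at 46.1 mm.
- **Bystanders:** the dial indicator was found where it started. In the last picture the network did not report the caliper by name, but labelled something of its size at its starting place as an insert.
- **Grip readings:** the gripper read 42 mm on the 45 mm ring and 61 mm on the 63 mm ring. Both were held level, so this did not affect placing.

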